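Feel the end float of two wire-feed shafts and lock out the worn one

ROBOT

A 7-joint arm with a two-finger parallel gripper is mounted at the origin on the work surface. World frame = base frame: x ahead of the robot, y to its left, z up, the work surface at z = 0. Lengths are in m, angles in rad, forces in N, time in s.
With the tool pointing down it reaches from about 0.425 to 0.925 m from the base axis. Payload 6.8 kg.
Tool frame: the origin (TCP) lies at the very end of the fingers, on their centre line; the grasp point (between the pads) lies 19 mm behind it (r.grip_point_offset is the distance from the TCP to the grasp point, in m); z points along the fingers, y is the line along which they close (so a half turn about z gives the same grasp; the last joint's range is limited). The gripper opens to 85 mm and grips with 20 to 120 N. Pads are 22 mm wide; open, the fingers measure 114 mm over their backs; the gripper's body (76 mm by 85 mm) begins 54 mm behind the grasp point. The pads swing forward as they close: fully open they stand 13 mm farther back than shut.
Start: joints at [1.181, 0.477, 0.022, 1.555, -0.011, 1.109, -0.083], TCP at [0.188, -0.648, 0.231] pointing down, gripper open.
Joint ranges: [-2.96, 2.96], [-0.34, 2.1], [-1.41, 1.46], [0.24, 2.44], [-1.37, 4.51], [0.17, 1.92], [-2.96, 2.96]. Speed limits (rad/s): [2.39, 2.39, 3.14, 3.14, 3.14, 3.14, 3.14].

INTERFACE

Orientations are given as a rotation vector (axis times angle).
In Python, from bench import status, eyes, r gives the robot as it stands.
- The arm moves only by the shell command python3 -m crank 'ROWS' [OPENING] [FORCE]. ROWS is JSON, a list of rows, each a list of 6 numbers: the shift along the tool's x, y, z normalised to -1 to 1, where 1 is 0.02 m, then the turn, a rotation vector about the tool's x, y, z normalised to -1 to 1, where 1 is 45 degrees. A call has 1 to 12 rows; each row shifts and turns the commanded pose from where the row before left it, along the tool's axes as they then stand; what a row does not reach is not made up. A row lasts 1/10 s, in which the tool goes at most 50 mm and 8.59 degrees, less where a joint would pass 70% of its speed; a pose out of reach is approached as far as the arm can. A call with a number of a shift or a turn outside -1 to 1 is refused whole. A call with a gripper value outside its range is refused whole. OPENING is the opening, from 0 (shut) to 1 (fully open), set as the call begins (- or left out, the last holds). The fingers move at their own pace and stop on an object; FORCE is the grip in N (left out, the last holds). Time passes only in rows, so rows that do not move let the fingers close. It gives the time, the measured TCP pose, the force, the opening and the grip force at its end, in the units of the state.
- status.get_obs(): the state, without advancing time (a new reading comes with each control period).
- eyes.grab_frame(name): name is "side" or "top" or "wrist"; returns a dict with "image" (400x640x3 uint8, red, green, blue), "depth" (400x640 float32, m along the optical axis (not along the pixel's ray), 0 where there is no reading), "fovy" (degrees; the focal length in pixels is half the picture's height over the tangent of half this angle, whatever the lens; pixels are square), "cx", "cy" (the principal point, pixels), "world_to_cam" (4x4, takes a point from world to camera coordinates). Camera axes: x right, y up, looking along -z (the intrinsics and any distortion apply to the point x, -y, -z); pixel columns grow to the right and rows downward; lengths in m; the calibration is good to about 2 mm. A picture is of the moment at which its call begins.
- r.hand_in(): hands the job in; it is judged then, once.
The state is a dict: "clock": time; "joints": joint angles; "qvel": joint speeds; "tau": joint torques, N m; "tcp_pos": TCP position; "orientation": TCP orientation; "contact_force": force on the tool from outside, world axes, zero at the start; "moment": the same for the moment, N m; "grip_width": finger opening in m; "gripper_force": force on a finger pad.
Only numpy, scipy, OpenCV 4.12 (cv2) and the standard library are available. Lean on these libraries where they do the work, as an engineer would, in place of code of your own. Each camera call takes 0.05 s, during which the arm holds its last target. There are 200 camera calls.

TASK

Check the end float of the two wire-feed units, the left one first (the robot's left), then the right: take each shaft by its disc, pull it out until you feel its outer stop, then push it in until you feel its inner stop, leaning on each stop for a moment with about 10 N and never as much as 20 N. Then throw the lock-out lever of the unit whose shaft has the longer float fully over, away from its disc; leave the other unit's lever and everything else on the bench alone.

Things in the scene. Friction and masses are not known exactly. Their poses are not given: they have to be found in the camera images.
- feeder_a: Wire-feed unit fixed to the bench; the two look alike and may swap places, one left (+y), one right. Plate 230 x 90 x 12 mm (x -100 to 130), white housing x -5 to 45, y -47 (rollers) to 55 (motor), top 115 high, shaft end disc before it, lever behind. Origin: on the bench under the shaft; x along the shaft from disc to housing: +x pushes in, -x pulls out; z up.
- flange_a (a point): Centre of the steel disc on the shaft's end: 64 mm diameter, 12 thick along the unit's x, 80 above the bench (top at 112), 20 mm boss 6 thick on its outer face. Take it from above across its thickness, clear of the 12 mm shaft behind it (top at 86); 45 mm or more free to the housing. The shaft only slides along x, rubs with 2 N, stays put; starts between its stops.
- thrust_a (a joint): Give (m) of the sprung bearing in the housing: 0 free, + shaft pressed on inner stop, - pulled on outer stop; about 3 N per mm, so stops feel springy. A stop is felt at 6 N (2 mm) for 0.2 s; 10 N is good, over 20 N (6.7 mm) is damage. Not visible. Where the stops are is hidden and varies; float is 5 to 15 mm, several mm more in one unit.
- lever_a (a joint): Lock-out lever angle (rad): 0 leans 0.5 rad towards the disc (unlocked, as it starts); 1.0 leans 0.5 rad away from the disc (locked, firm stop). Stays where it is left; about 1 N at the ball moves it.
- lever_a_tip (a point): Centre of the black 26 mm ball on the lever. Hinge axis along the unit's y, at unit x 85 mm, 72 mm above the bench; ball 80 mm from it, so 142 mm high at both ends of the swing, 152 midway. Locking moves it 77 mm along the unit's +x; shut fingertips can push it over.
- feeder_b: Wire-feed unit fixed to the bench; the two look alike and may swap places, one left (+y), one right. Plate 230 x 90 x 12 mm (x -100 to 130), white housing x -5 to 45, y -47 (rollers) to 55 (motor), top 115 high, shaft end disc before it, lever behind. Origin: on the bench under the shaft; x along the shaft from disc to housing: +x pushes in, -x pulls out; z up.
- flange_b (a point): Centre of the steel disc on the shaft's end: 64 mm diameter, 12 thick along the unit's x, 80 above the bench (top at 112), 20 mm boss 6 thick on its outer face. Take it from above across its thickness, clear of the 12 mm shaft behind it (top at 86); 45 mm or more free to the housing. The shaft only slides along x, rubs with 2 N, stays put; starts between its stops.
- thrust_b (a joint): Give (m) of the sprung bearing in the housing: 0 free, + shaft pressed on inner stop, - pulled on outer stop; about 3 N per mm, so stops feel springy. A stop is felt at 6 N (2 mm) for 0.2 s; 10 N is good, over 20 N (6.7 mm) is damage. Not visible. Where the stops are is hidden and varies; float is 5 to 15 mm, several mm more in one unit.
- lever_b (a joint): Lock-out lever angle (rad): 0 leans 0.5 rad towards the disc (unlocked, as it starts); 1.0 leans 0.5 rad away from the disc (locked, firm stop). Stays where it is left; about 1 N at the ball moves it.
- lever_b_tip (a point): Centre of the black 26 mm ball on the lever. Hinge axis along the unit's y, at unit x 85 mm, 72 mm above the bench; ball 80 mm from it, so 142 mm high at both ends of the swing, 152 midway. Locking moves it 77 mm along the unit's +x; shut fingertips can push it over.
- screwdriver: Bystander, leave in place: screwdriver lying on the bench; origin under its centre (its middle).
- wrench: Bystander, leave in place: steel wrench lying on the bench; origin under its centre (its middle).
- wire_spool: Bystander, leave in place: white spool, 60 mm across, 40 high; origin under its centre.
- flux_jar: Bystander, leave in place: amber jar with black cap, 42 mm across, 55 high; origin under its centre.
- gear: Bystander, leave in place: brass gear with hub, 44 mm across, 22 high, standing on the bench near the middle line; origin under its centre.
- parts_tray: Bystander, leave in place: grey two-part tray 120 x 90 x 30 mm; origin under its centre.
- tip_pot: Bystander, leave in place: small steel pot, 60 mm across, 45 high; origin under its centre.
Things that resemble listed ones, but are neither listed nor needed, are in the scene too. Leave any pink look-alike of the feeder_a alone.

How it is judged:
By the outcome, as a careful person would: the job done as asked, in the order asked, and still so for the second after the job is handed in, with the robot touching nothing.
It also fails if it takes over 61 s, if anything falls off the work surface, if the arm or the gripper's body presses on something with over 40 N, if the wrist force passes 120 N, or if a joint passes its speed limit or range.

## Working session

There is one attempt and no reset: what is moved stays moved. The work goes in short steps, Python scripts to look and compute and a shell command to move; the robot and the scene stay as the last step left them, time stands still between calls to the robot, and variables do not carry over. Pictures are saved under pics/ and viewed, at most 10 in all, crops included, and the job is handed in when it is done.

```bash
mkdir -p pics; ls; cat > h.py <<'E'
import numpy as np, cv2
from bench import status, eyes, r
from scipy.spatial.transform import Rotation as R
def grab(n,name):
    f=eyes.grab_frame(n); cv2.imwrite(f'pics/{name}.png',f['image'][:,:,::-1]); np.savez(f'pics/{name}.npz',**{k:f[k] for k in f}); return f
def world(f,u,v,d=None):
    H=f['image'].shape[0]; fl=H/2/np.tan(np.radians(float(f['fovy']))/2)
    u=np.asarray(u,float);v=np.asarray(v,float)
    if d is None: d=f['depth'][v.astype(int),u.astype(int)]
    c=np.stack([(u-f['cx'])/fl*d,-(v-f['cy'])/fl*d,-d,np.ones_like(d)],-1)
    return (c@np.linalg.inv(f['world_to_cam']).T)[...,:3]
def cloud(f):
    v,u=np.mgrid[:400,:640]; return world(f,u,v,f['depth'])
E
python3 - <<'E'
from h import *
for n in ('top','side'):
    f=grab(n,n); print(n,[k for k in f],f['fovy'],f['cx'],f['cy'])
    print(np.round(f['world_to_cam'],3).tolist())
o=status.get_obs(); print(o)
print(R.from_rotvec(o['orientation']).as_matrix().round(3))
E
```

```text
pics
top ['image', 'depth', 'fovy', 'cx', 'cy', 'world_to_cam'] 52.8241616833871 316.2043434586044 201.86668416944636
[[0.017, -1.0, 0.009, -0.025], [0.983, 0.018, 0.182, -0.482], [-0.182, 0.006, 0.983, -1.131], [0.0, 0.0, 0.0, 1.0]]
side ['image', 'depth', 'fovy', 'cx', 'cy', 'world_to_cam'] 50.802927632221106 324.13173056408687 204.9648534174725
[[-0.881, -0.473, 0.016, 0.41], [0.331, -0.593, 0.734, -0.253], [-0.338, 0.652, 0.679, -1.143], [0.0, 0.0, 0.0, 1.0]]
{'clock': 0.1, 'joints': array([ 1.18092041,  0.47774769,  0.02232768,  1.55633533, -0.01150523,
        1.10930383, -0.08306976]), 'qvel': array([-1.15008757e-04, -1.50479731e-03,  9.36225649e-04, -2.78100365e-03,
       -2.24046499e-05,  1.55034950e-03, -7.03579476e-04]), 'tau': array([ 3.76335447e-03, -5.97768223e+01,  1.61307558e+00, -2.81959713e+01,
        1.27456791e-02,  5.02108742e-03,  1.30801379e-05]), 'tcp_pos': array([ 0.18754481, -0.64787142,  0.23040964]), 'orientation': array([-3.10883669e+00, -4.41016227e-01,  5.38294060e-04]), 'contact_force': array([0.29358331, 0.73866776, 0.71468766]), 'moment': array([-0.01612342,  0.01982453,  0.00509767]), 'gripper_force': 0.0, 'grip_width': 0.0852143127300223}
[[ 0.961  0.278 -0.001]
 [ 0.278 -0.961  0.002]
 [-0.    -0.002 -1.   ]]
```

View pics/top.png

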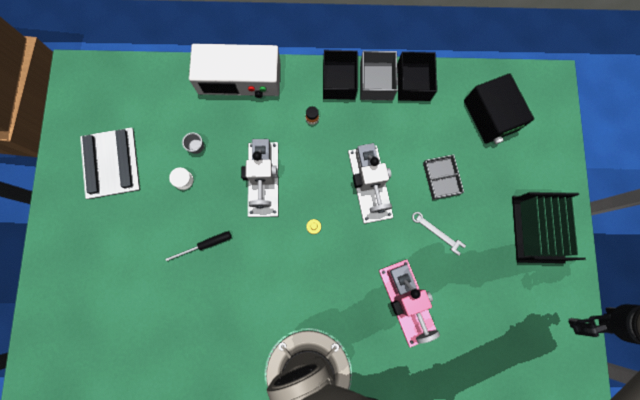

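View pics/side.png

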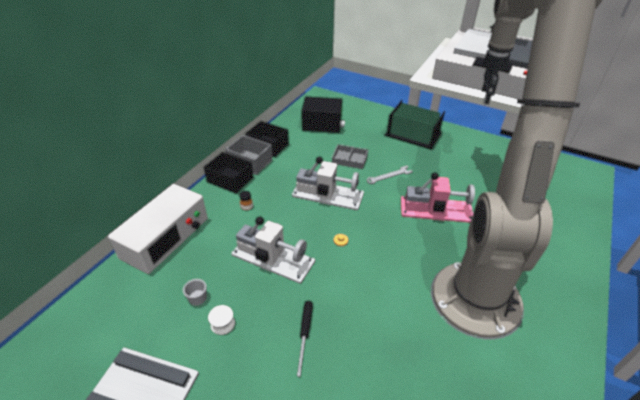

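The top view shows the left unit at px (262,178), the right one at (371,183), and the pink look-alike at (408,300). The discs face the robot, at about (260,205) and (376,212). The black lever balls are at (257,156) and (374,161). Next I'll measure these on an enlarged crop.

```bash
python3 - <<'E'
from h import *
im=cv2.imread('pics/top.png')
a=cv2.resize(im[130:230,230:290],None,fx=6,fy=6,interpolation=cv2.INTER_CUBIC)
b=cv2.resize(im[135:235,340:400],None,fx=6,fy=6,interpolation=cv2.INTER_CUBIC)
cv2.imwrite('pics/crop.png',np.hstack([a,b]))
f=dict(np.load('pics/top.npz')); W=cloud(f)
g=np.load('pics/side.npz'); G=cloud(dict(g))
for nm,C,F in(('top',W,f),('side',G,g)):
  print(nm,'bench z',np.median(C[...,2][(C[...,0]>.3)&(C[...,0]<.9)&(abs(C[...,1])<.5)]))
  im=F['image'].astype(int)
  for s,lo,hi in (('L',.08,.30),('R',-.30,-.06)):
    m=(C[...,1]>lo)&(C[...,1]<hi)&(C[...,0]>.42)&(C[...,0]<.85)
    P=C[m]; col=im[m]
    pl=P[(P[:,2]>.006)&(P[:,2]<.02)&(col.min(1)>120)]
    rc=cv2.minAreaRect((pl[:,:2]*1000).astype(np.float32)); print(s,'plate',rc,len(pl))
    dk=P[(P[:,2]>.125)&(P[:,2]<.17)]; print(' ball',dk.mean(0) if len(dk) else None,len(dk), dk[:,2].max() if len(dk) else 0)
    hs=P[(P[:,2]>.105)&(P[:,2]<.122)&(col.min(1)>120)]; print(' top115',cv2.minAreaRect((hs[:,:2]*1000).astype(np.float32)),len(hs))
E
```

```text
top bench z 0.0003496634388887587
L plate ((558.90380859375, 146.8836669921875), (229.72300720214844, 89.90333557128906), 2.6745073795318604) 912
 ball [0.58916855 0.146418   0.14983487] 69 0.15628253651067725
 top115 ((659.4388427734375, 150.2820281982422), (390.050048828125, 108.43519592285156), 12.404120445251465) 488
R plate ((550.3206787109375, -179.99900817871094), (229.632080078125, 90.51111602783203), 11.778061866760254) 914
 ball [ 0.57941295 -0.17206521  0.15006864] 73 0.15812122884266855
 top115 ((518.2084350585938, -185.95172119140625), (124.86011505126953, 70.31090545654297), 10.952037811279297) 492
side bench z 0.002541051766410507
L plate ((555.501708984375, 147.6472930908203), (231.84280395507812, 92.77007293701172), 2.2457430362701416) 1069
 ball [0.58501807 0.15254391 0.14848317] 78 0.15707708057936765
 top115 ((666.1842041015625, 148.26971435546875), (406.0066223144531, 137.23883056640625), 14.726892471313477) 452
R plate ((546.3792114257812, -178.92141723632812), (229.49595642089844, 97.37319946289062), 12.050491333007812) 759
 ball [ 0.57677486 -0.16748092  0.14741674] 56 0.1599375843014892
 top115 ((515.8197631835938, -183.8870391845703), (127.42707824707031, 73.2024917602539), 8.831936836242676) 277
```

View pics/crop.png

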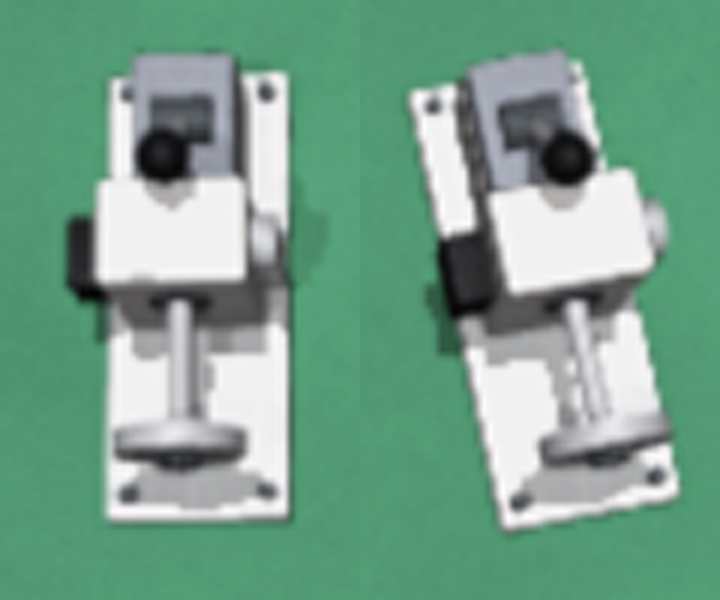

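Both plates fit to 230 x 90 mm as specified. The crop shows both discs clearly, at crop px (180,440) and (605,437). Now the unit frames and disc offsets.

```bash
cat >> h.py <<'E'
U={'L':((.5582,.1471),2.6),'R':((.5494,-.1797),11.85)}  # plate centre, yaw deg
def frame(s):
    c,a=U[s]; a=np.radians(a); M=np.array([[np.cos(a),-np.sin(a)],[np.sin(a),np.cos(a)]]); return np.array(c)-M@[.015,0],M
def tounit(s,P):
    o,M=frame(s); Q=P.copy(); Q[...,:2]=(P[...,:2]-o)@M; return Q
def goto(p,yaw=None):
    o=status.get_obs(); T=R.from_rotvec(o['orientation']).as_matrix()
    print('tcp',o['tcp_pos'].round(4),'yaw of tool y',np.degrees(np.arctan2(T[1,1],T[0,1])).round(2),'tilt',T[:2,2].round(4))
    print('tool shift /20mm',(T.T@(np.array(p)-o['tcp_pos'])/.02).round(3))
E
python3 - <<'E'
from h import *
for n in('top','side'):
  f=dict(np.load(f'pics/{n}.npz')); W=cloud(f)
  for s in 'LR':
    Q=tounit(s,W); m=(abs(Q[...,1])<.036)&(Q[...,0]<-.02)&(Q[...,0]>-.12)
    q=Q[m&(Q[...,2]>.094)&(Q[...,2]<.118)]; print(n,s,'disc',np.percentile(q[:,0],[3,25,50,75,97]).round(4),np.median(q[:,1]).round(4),np.percentile(q[:,2],[50,95,99]).round(4),len(q))
for s in 'LR':
  o,M=frame(s); print(s,'org',o.round(4),[ (x,(o+M@[x,0]).round(4)) for x in(-.06,-.065,-.07)])
E
python3 -m crank '[[0,0,0,0,0,-0.17],[0,0,0,0,0,-0.17],[0,0,0,0,0,-0.17],[0,0,0,0,0,-0.17],[0,0,0,0,0,-0.17],[0,0,0,0,0,-0.17],[0,0,0,0,0,-0.17],[0,0,0,0,0,-0.17],[0,0,0,0,0,-0.17],[0,0,0,0,0,-0.17],[0,0,0,0,0,0]]' 0.5 20
```

```text
top L disc [-0.08   -0.079  -0.0756 -0.0719 -0.0693] -0.002 [0.1059 0.113  0.1142] 96
top R disc [-0.0795 -0.0776 -0.0741 -0.0709 -0.068 ] 0.0023 [0.107  0.113  0.1146] 98
side L disc [-0.0841 -0.0827 -0.0808 -0.0758 -0.0728] 0.0088 [0.1057 0.1141 0.1154] 110
side R disc [-0.0826 -0.081  -0.0779 -0.0745 -0.0711] 0.0127 [0.1069 0.113  0.1133] 60
L org [0.5432 0.1464] [(-0.06, array([0.4833, 0.1437])), (-0.065, array([0.4783, 0.1435])), (-0.07, array([0.4733, 0.1432]))]
R org [ 0.5347 -0.1828] [(-0.06, array([ 0.476 , -0.1951])), (-0.065, array([ 0.4711, -0.1961])), (-0.07, array([ 0.4662, -0.1972]))]
clock: 1.2
tcp_pos: [0.1874, -0.6481, 0.2307]
orientation: [-2.168, -2.273, -0.001]
contact_force: [-0.5, -0.1, -0.4]
grip_width: 0.0426
gripper_force: 0.0
```

```bash
python3 -c "
from h import *
goto([.47,-.3,.23])"
python3 -m crank '[[0.95,0.8,0,0,0,0],[0.95,0.8,0,0,0,0],[0.95,0.8,0,0,0,0],[0.95,0.8,0,0,0,0],[0.95,0.8,0,0,0,0],[0.95,0.8,0,0,0,0],[0.95,0.8,0,0,0,0],[0.95,0.8,0,0,0,0],[0.95,0.8,0,0,0,0]]'
python3 -m crank '[[0.95,0.8,0,0,0,0],[0.95,0.8,0,0,0,0],[0.95,0.8,0,0,0,0],[0.95,0.8,0,0,0,0],[0.95,0.8,0,0,0,0],[0.95,0.8,0,0,0,0],[0.95,0.8,0,0,0,0],[0.95,0.8,0,0,0,0],[0.95,0.8,0,0,0,0]]'
python3 -m crank '[[1,0,0,0,0,0],[1,0,0,0,0,0],[1,0,0,0,0,0],[1,0,0,0,0,0],[1,0,0,0,0,0],[1,0,0,0,0,0],[1,0,0,0,0,0],[1,0,0,0,0,0],[1,0,0,0,0,0],[1,0,0,0,0,0],[1,0,0,0,0,0],[1,0,0,0,0,0]]'
python3 -c "
from h import *
goto([.4688,.143,.2])"
```

```text
tcp [ 0.1874 -0.6481  0.2307] yaw of tool y 2.7 tilt [-0.0001  0.0011]
tool shift /20mm [16.722 14.932  0.054]
clock: 2.1
tcp_pos: [0.3241, -0.47, 0.2311]
orientation: [-2.174, -2.267, -0.0]
contact_force: [0.2, -0.0, 0.7]
grip_width: 0.0427
gripper_force: 0.0
clock: 3.0
tcp_pos: [0.46, -0.2926, 0.2312]
orientation: [-2.174, -2.267, 0.0]
contact_force: [0.0, -0.5, 1.0]
grip_width: 0.0426
gripper_force: 0.0
clock: 4.2
tcp_pos: [0.4474, -0.0532, 0.2311]
orientation: [-2.173, -2.268, 0.001]
contact_force: [0.0, 0.1, -0.1]
grip_width: 0.0428
gripper_force: 0.0
tcp [ 0.4474 -0.0532  0.2311] yaw of tool y 2.45 tilt [-0.0007 -0.0005]
tool shift /20mm [9.755 1.489 1.551]
```

```bash
python3 -m crank '[[0.86,0.135,0.14,0,0,0],[0.86,0.135,0.14,0,0,0],[0.86,0.135,0.14,0,0,0],[0.86,0.135,0.14,0,0,0],[0.86,0.135,0.14,0,0,0],[0.86,0.135,0.14,0,0,0],[0.86,0.135,0.14,0,0,0],[0.86,0.135,0.14,0,0,0],[0.86,0.135,0.14,0,0,0],[0.86,0.135,0.14,0,0,0],[0.86,0.135,0.14,0,0,0],[0,0,0,0,0,0]]'
python3 - <<'E'
from h import *
goto([.4688,.143,.2])
f=grab('wrist','w1'); W=cloud(f); Q=tounit('L',W)
m=(abs(Q[...,1])<.036)&(Q[...,0]<-.03)&(Q[...,0]>-.12)
for lo,hi in((.095,.105),(.105,.111),(.111,.12)):
  q=Q[m&(Q[...,2]>lo)&(Q[...,2]<hi)]; print(len(q),q.size and np.percentile(q[:,0],[2,50,98]).round(4),q.size and np.percentile(q[:,1],[2,50,98]).round(4))
g=grab('top','t2'); Q=tounit('L',cloud(g)); 
q=Q[(abs(Q[...,1])<.03)&(Q[...,0]<-.02)&(Q[...,0]>-.12)&(Q[...,2]>.094)&(Q[...,2]<.118)]; print(len(q))
E
```

```text
clock: 5.4
tcp_pos: [0.4685, 0.1385, 0.2003]
orientation: [-2.168, -2.272, -0.0]
contact_force: [-0.6, -0.3, -0.7]
grip_width: 0.0428
gripper_force: 0.0
tcp [0.4685 0.1385 0.2003] yaw of tool y 2.7 tilt [-0.0007  0.0006]
tool shift /20mm [0.227 0.026 0.013]
232 [-0.0802 -0.0751 -0.0693] [-0.0227  0.0252  0.0306]
525 [-0.0808 -0.0751 -0.0692] [-0.0152  0.0079  0.022 ]
119 [-0.0805 -0.0751 -0.0693] [-0.0045  0.0033  0.0108]
0
```

View pics/w1.png

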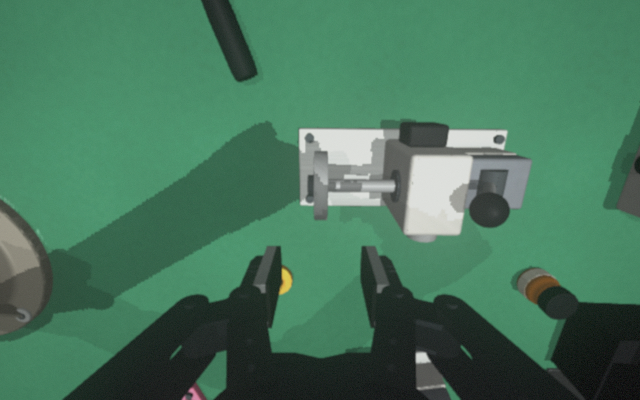

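The wrist view shows the left disc (columns 314-328) centred between the jaws (280 and 365). It also lines up along the unit's y. Descending and gripping.

```bash
python3 -m crank '[[0.3,0,0.5,0,0,0],[0,0,0.8,0,0,0],[0,0,0.8,0,0,0],[0,0,0.8,0,0,0],[0,0,0.8,0,0,0],[0,0,0.7,0,0,0],[0,0,0.6,0,0,0],[0,0,0.4,0,0,0],[0,0,0,0,0,0],[0,0,0,0,0,0]]'
python3 -m crank '[[0,0,0,0,0,0],[0,0,0,0,0,0],[0,0,0,0,0,0],[0,0,0,0,0,0],[0,0,0,0,0,0]]' 0 40
python3 -m crank '[[0,0,0,0,0,0],[0,0,0,0,0,0]]'
```

```text
clock: 6.5
tcp_pos: [0.4694, 0.1428, 0.0927]
orientation: [2.17, 2.272, 0.0]
contact_force: [0.5, 0.1, 1.4]
grip_width: 0.0425
gripper_force: 0.0
clock: 7.0
tcp_pos: [0.4694, 0.1427, 0.0929]
orientation: [2.169, 2.272, 0.001]
contact_force: [-2.0, -0.3, 5.8]
grip_width: 0.0108
gripper_force: 42.8
clock: 7.2
tcp_pos: [0.4695, 0.1427, 0.0929]
orientation: [2.169, 2.272, 0.001]
contact_force: [-2.6, -0.6, 5.4]
grip_width: 0.011
gripper_force: 42.8
```

```bash
python3 -m crank '[[0,-0.05,0,0,0,0],[0,-0.05,0,0,0,0],[0,-0.05,0,0,0,0]]'|grep -E 'tcp|cont'
python3 -m crank '[[0,-0.05,0,0,0,0],[0,-0.05,0,0,0,0]]'|grep -E 'tcp|cont|grip'
```

```text
tcp_pos: [0.4673, 0.1426, 0.0929]
contact_force: [1.8, 0.2, 3.9]
tcp_pos: [0.4648, 0.1425, 0.0928]
contact_force: [2.3, 0.5, 4.5]
grip_width: 0.0114
gripper_force: 42.7
```

```bash
for i in 1; do python3 -m crank '[[0,-0.05,0,0,0,0],[0,-0.05,0,0,0,0]]'|grep -E 'tcp|cont'; done
python3 -c "
from h import *
o=status.get_obs();print(o['contact_force'],o['clock'])"
python3 -m crank '[[0,-0.05,0,0,0,0]]'|grep -E 'tcp|cont'
```

```text
tcp_pos: [0.4626, 0.1425, 0.0928]
contact_force: [1.7, -0.8, 6.2]
[ 1.73225391 -0.7765644   6.16746596] 7.9
tcp_pos: [0.4616, 0.1424, 0.0928]
contact_force: [0.7, -0.5, 5.0]
```

```bash
python3 -m crank '[[0,-0.05,0,0,0,0],[0,-0.05,0,0,0,0]]'|grep -E 'tcp|cont'
```

```text
tcp_pos: [0.4597, 0.1423, 0.0927]
contact_force: [3.1, -0.8, 5.0]
```

```bash
python3 -m crank '[[0,-0.05,0,0,0,0],[0,-0.05,0,0,0,0]]'|grep -E 'tcp|cont'
```

```text
tcp_pos: [0.4585, 0.1423, 0.0928]
contact_force: [5.9, -0.7, 3.0]
```

```bash
python3 -m crank '[[0,-0.05,0,0,0,0],[0,-0.05,0,0,0,0],[0,0,0,0,0,0]]'|grep -E 'tcp|cont'
```

```text
tcp_pos: [0.4576, 0.1423, 0.093]
contact_force: [9.4, -0.6, -0.6]
```

```bash
python3 -m crank '[[0,-0.05,0,0,0,0],[0,0,0,0,0,0],[0,0,0,0,0,0],[0,0,0,0,0,0]]'|grep -E 'tcp|cont|grip|cl'; python3 -m crank '[[0,0,0,0,0,0]]'|grep -E 'tcp|cont'
```

```text
clock: 9.1
tcp_pos: [0.4571, 0.1422, 0.093]
contact_force: [11.1, 0.2, -2.3]
grip_width: 0.0109
gripper_force: 41.7
tcp_pos: [0.4571, 0.1423, 0.093]
contact_force: [10.4, -0.8, -2.5]
```

```bash
python3 -m crank '[[0,0.05,0,0,0,0],[0,0.05,0,0,0,0],[0,0.05,0,0,0,0],[0,0.05,0,0,0,0],[0,0.05,0,0,0,0],[0,0.05,0,0,0,0],[0,0.05,0,0,0,0],[0,0.05,0,0,0,0],[0,0.05,0,0,0,0]]'|grep -E 'tcp|cont'; python3 -m crank '[[0,0.05,0,0,0,0],[0,0.05,0,0,0,0]]'|grep -E 'tcp|cont'
```

```text
tcp_pos: [0.4618, 0.1424, 0.0925]
contact_force: [-3.1, -0.7, 10.2]
tcp_pos: [0.4638, 0.1425, 0.0925]
contact_force: [-2.1, -0.6, 9.8]
```

```bash
python3 -m crank '[[0,0.05,0,0,0,0],[0,0.05,0,0,0,0]]'|grep -E 'tcp|cont'
```

```text
tcp_pos: [0.4657, 0.1426, 0.0925]
contact_force: [-2.2, -0.8, 10.7]
```

```bash
python3 -m crank '[[0,0.05,0,0,0,0],[0,0.05,0,0,0,0]]'|grep -E 'tcp|cont'
```

```text
tcp_pos: [0.4678, 0.1426, 0.0925]
contact_force: [-2.0, -1.3, 11.5]
```

```bash
python3 -m crank '[[0,0.05,0,0,0,0],[0,0.05,0,0,0,0]]'|grep -E 'tcp|cont'
```

```text
tcp_pos: [0.4698, 0.1427, 0.0925]
contact_force: [-2.2, -1.0, 10.5]
```

```bash
python3 -m crank '[[0,0.05,0,0,0,0],[0,0.05,0,0,0,0]]'|grep -E 'tcp|cont'
```

```text
tcp_pos: [0.4718, 0.1428, 0.0925]
contact_force: [-2.3, -1.5, 10.0]
```

```bash
python3 -m crank '[[0,0.05,0,0,0,0],[0,0.05,0,0,0,0]]'|grep -E 'tcp|cont'
```

```text
tcp_pos: [0.4738, 0.1429, 0.0926]
contact_force: [-1.7, -1.1, 10.1]
```

```bash
python3 -m crank '[[0,0.05,0,0,0,0],[0,0.05,0,0,0,0]]'|grep -E 'tcp|cont'
```

```text
tcp_pos: [0.4757, 0.143, 0.0926]
contact_force: [-2.8, -1.3, 12.3]
```

```bash
python3 -m crank '[[0,0.05,0,0,0,0],[0,0.05,0,0,0,0]]'|grep -E 'tcp|cont'
```

```text
tcp_pos: [0.4768, 0.143, 0.0925]
contact_force: [-5.6, -2.0, 14.7]
```

```bash
python3 -m crank '[[0,0.05,0,0,0,0],[0,0.05,0,0,0,0],[0,0,0,0,0,0]]'|grep -E 'tcp|cont'
```

```text
tcp_pos: [0.4777, 0.1431, 0.0924]
contact_force: [-8.7, -1.7, 18.1]
```

```bash
python3 -m crank '[[0,0.05,0,0,0,0],[0,0,0,0,0,0],[0,0,0,0,0,0],[0,0,0,0,0,0]]'|grep -E 'tcp|cont|clo'; python3 -m crank '[[0,0,0,0,0,0]]'|grep -E 'tcp|cont'
```

```text
clock: 12.4
tcp_pos: [0.4782, 0.143, 0.0923]
contact_force: [-10.5, -1.2, 17.8]
tcp_pos: [0.4781, 0.1431, 0.0923]
contact_force: [-10.2, -2.1, 18.2]
```

Left shaft: 21.0 mm of travel between the two ~10.4 N leans, so a float of about 14 mm. I'll relax, release and go to the right unit.

```bash
python3 -m crank '[[0,-0.05,0,0,0,0],[0,-0.05,0,0,0,0],[0,-0.05,0,0,0,0],[0,-0.05,0,0,0,0],[0,-0.05,0,0,0,0],[0,0,0,0,0,0]]'|grep -E 'tcp|cont'
python3 -m crank '[[0,0,0,0,0,0],[0,0,0,0,0,0],[0,0,0,0,0,0],[0,0,0,0,0,0]]' 0.5|grep -E 'tcp|cont|grip'
python3 -m crank '[[0,0,-0.5,0,0,0],[0,0,-0.9,0,0,0],[0,0,-1,0,0,0],[0,0,-1,0,0,0],[0,0,-1,0,0,0],[0,0,-1,0,0,0]]'
python3 - <<'E'
from h import *
a=np.radians(11.85); o,M=frame('R'); goto(list(o+M@[-.0742,0.001])+[.2])
E
```

```text
tcp_pos: [0.4755, 0.143, 0.0926]
contact_force: [-2.4, -1.6, 10.7]
tcp_pos: [0.4765, 0.1429, 0.092]
contact_force: [-0.0, -0.6, 0.1]
grip_width: 0.0425
gripper_force: 0.0
clock: 14.1
tcp_pos: [0.477, 0.1431, 0.202]
orientation: [2.169, 2.272, 0.0]
contact_force: [0.6, 0.5, -0.3]
grip_width: 0.043
gripper_force: 0.0
tcp [0.477  0.1431 0.202 ] yaw of tool y 2.66 tilt [0.0001 0.0001]
tool shift /20mm [-16.954  -1.544   0.096]
```

```bash
python3 -m crank '[[-0.94,-0.085,0,0,0,0],[-0.94,-0.085,0,0,0,0],[-0.94,-0.085,0,0,0,0],[-0.94,-0.085,0,0,0,0],[-0.94,-0.085,0,0,0,0],[-0.94,-0.085,0,0,0,0],[-0.94,-0.085,0,0,0,0],[-0.94,-0.085,0,0,0,0],[-0.94,-0.085,0,0,0,0]]'|grep cl
python3 -m crank '[[-0.94,-0.085,0,0,0,0],[-0.94,-0.085,0,0,0,0],[-0.94,-0.085,0,0,0,0],[-0.94,-0.085,0,0,0,0],[-0.94,-0.085,0,0,0,0],[-0.94,-0.085,0,0,0,0],[-0.94,-0.085,0,0,0,0],[-0.94,-0.085,0,0,0,-0.102],[-0.94,-0.085,0,0,0,-0.102],[0,0,0,0,0,0],[0,0,0,0,0,0]]'|grep cl
python3 - <<'E'
from h import *
o,M=frame('R')
f=grab('wrist','w2'); Q=tounit('R',cloud(f))
m=(abs(Q[...,1])<.04)&(Q[...,0]<-.03)&(Q[...,0]>-.12)
for lo,hi in((.095,.105),(.105,.111),(.111,.12)):
  q=Q[m&(Q[...,2]>lo)&(Q[...,2]<hi)]; print(len(q),q.size and np.percentile(q[:,0],[2,50,98]).round(4),q.size and np.percentile(q[:,1],[2,50,98]).round(4))
goto(list(o+M@[-.0742,0.001])+[.2])
E
```

```text
clock: 15.0
clock: 16.1
229 [-0.0789 -0.0731 -0.0678] [-0.0226  0.0244  0.03  ]
464 [-0.0789 -0.0737 -0.0679] [-0.0154  0.0079  0.0217]
128 [-0.0788 -0.0738 -0.068 ] [-0.0062  0.0029  0.0114]
tcp [ 0.4638 -0.1955  0.2008] yaw of tool y 11.78 tilt [0.0002 0.0005]
tool shift /20mm [-0.057 -0.11   0.039]
```

View pics/w2.png

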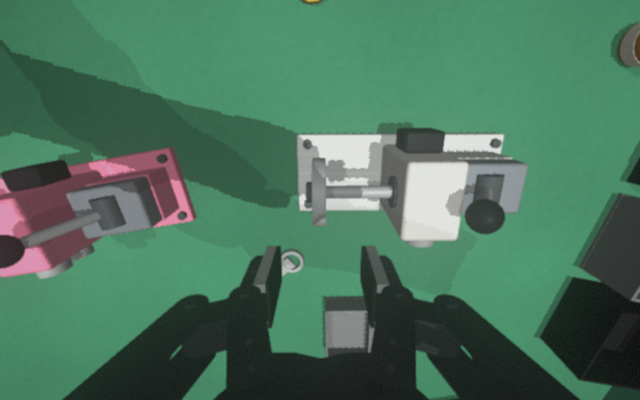

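The wrist view shows the right disc (columns 312-326) between the jaws (280 and 365), roughly square to them. Descending, gripping and pulling out.

```bash
python3 -m crank '[[0,-0.07,0.5,0,0,0],[0,0,0.8,0,0,0],[0,0,0.8,0,0,0],[0,0,0.8,0,0,0],[0,0,0.8,0,0,0],[0,0,0.7,0,0,0],[0,0,0.6,0,0,0],[0,0,0.4,0,0,0],[0,0,0,0,0,0],[0,0,0,0,0,0]]'|grep -E 'tcp|cont'
python3 -m crank '[[0,0,0,0,0,0],[0,0,0,0,0,0],[0,0,0,0,0,0],[0,0,0,0,0,0],[0,0,0,0,0,0],[0,0,0,0,0,0],[0,0,0,0,0,0]]' 0 40
python3 -m crank '[[0,-0.05,0,0,0,0],[0,-0.05,0,0,0,0]]'|grep -E 'tcp|cont'
```

```text
tcp_pos: [0.4626, -0.1967, 0.0927]
contact_force: [0.2, -0.5, -0.3]
clock: 17.85
tcp_pos: [0.4627, -0.1969, 0.0928]
orientation: [1.98, 2.438, 0.0]
contact_force: [-0.9, -0.3, 6.4]
grip_width: 0.0106
gripper_force: 42.9
tcp_pos: [0.4615, -0.1971, 0.0929]
contact_force: [2.1, -0.5, 2.3]
```

```bash
python3 -m crank '[[0,-0.05,0,0,0,0],[0,-0.05,0,0,0,0]]'|grep -E 'tcp|cont'
```

```text
tcp_pos: [0.4593, -0.1976, 0.0929]
contact_force: [2.0, -0.1, 4.1]
```

```bash
python3 -m crank '[[0,-0.05,0,0,0,0],[0,-0.05,0,0,0,0]]'|grep -E 'tcp|cont'
```

```text
tcp_pos: [0.4578, -0.1979, 0.0929]
contact_force: [5.6, -0.8, 3.2]
```

```bash
python3 -m crank '[[0,-0.05,0,0,0,0],[0,-0.05,0,0,0,0]]'|grep -E 'tcp|cont'
```

```text
tcp_pos: [0.4568, -0.1981, 0.093]
contact_force: [9.6, 1.6, -1.0]
```

```bash
python3 -m crank '[[0,-0.03,0,0,0,0],[0,0,0,0,0,0],[0,0,0,0,0,0],[0,0,0,0,0,0],[0,0,0,0,0,0]]'|grep -E 'tcp|cont|grip'
python3 -m crank '[[0,0.05,0,0,0,0],[0,0.05,0,0,0,0],[0,0.05,0,0,0,0],[0,0.05,0,0,0,0],[0,0.05,0,0,0,0],[0,0.05,0,0,0,0],[0,0.05,0,0,0,0],[0,0.05,0,0,0,0],[0,0.05,0,0,0,0]]'|grep -E 'tcp|cont'
```

```text
tcp_pos: [0.4567, -0.1981, 0.093]
contact_force: [9.5, 0.8, -0.8]
grip_width: 0.011
gripper_force: 41.9
tcp_pos: [0.4613, -0.1972, 0.0926]
contact_force: [-2.0, -0.5, 9.7]
```

```bash
python3 -m crank '[[0,0.05,0,0,0,0],[0,0.05,0,0,0,0]]'|grep -E 'tcp|cont'
```

```text
tcp_pos: [0.4632, -0.1968, 0.0926]
contact_force: [-1.7, -0.3, 10.9]
```

```bash
python3 -m crank '[[0,0.05,0,0,0,0],[0,0.05,0,0,0,0]]'|grep -E 'tcp|cont'
```

```text
tcp_pos: [0.4652, -0.1964, 0.0926]
contact_force: [-2.6, -1.2, 10.9]
```

```bash
python3 -m crank '[[0,0.05,0,0,0,0],[0,0.05,0,0,0,0]]'|grep -E 'tcp|cont'
```

```text
tcp_pos: [0.4668, -0.196, 0.0925]
contact_force: [-4.3, -1.1, 12.0]
```

```bash
python3 -m crank '[[0,0.05,0,0,0,0],[0,0.05,0,0,0,0]]'|grep -E 'tcp|cont'
```

```text
tcp_pos: [0.4678, -0.1958, 0.0924]
contact_force: [-6.8, -1.8, 15.0]
```

```bash
python3 -m crank '[[0,0.05,0,0,0,0],[0,0.05,0,0,0,0],[0,0,0,0,0,0]]'|grep -E 'tcp|cont'; python3 -m crank '[[0,0.02,0,0,0,0],[0,0,0,0,0,0],[0,0,0,0,0,0],[0,0,0,0,0,0]]'|grep -E 'tcp|cont'
```

```text
tcp_pos: [0.4686, -0.1957, 0.0924]
contact_force: [-9.3, -1.6, 17.9]
tcp_pos: [0.4687, -0.1957, 0.0923]
contact_force: [-9.5, -1.6, 17.0]
```

Right shaft: 12.2 mm of travel under about the same lean, so a float of about 6 mm. The left unit has the longer float, so I'll release here and throw the left lever.

```bash
python3 -m crank '[[0,-0.05,0,0,0,0],[0,-0.05,0,0,0,0],[0,-0.05,0,0,0,0],[0,-0.05,0,0,0,0],[0,-0.05,0,0,0,0],[0,0,0,0,0,0]]'|grep -E 'tcp|cont'
python3 -m crank '[[0,0,0,0,0,0],[0,0,0,0,0,0],[0,0,0,0,0,0],[0,0,0,0,0,0]]' 0.5|grep -E 'tcp|cont|grip'
python3 -m crank '[[0,0,-0.5,0,0,0],[0,0,-0.9,0,0,0],[0,0,-1,0,0,0],[0,0,-1,0,0,0],[0,0,-1,0,0,0],[0,0,-1,0,0,0],[0,0,0,0,0,0.102],[0,0,0,0,0,0.102],[0,0,0,0,0,0]]'
python3 - <<'E'
from h import *
f=dict(np.load('pics/w1.npz')); Q=tounit('L',cloud(f)); im=f['image']
q=Q[(Q[...,2]>.13)&(Q[...,2]<.17)&(Q[...,0]>.02)&(Q[...,0]<.08)&(abs(Q[...,1])<.05)]; print('ball',q.mean(0),q.min(0),q.max(0))
o,M=frame('L'); goto(list(o+M@[-.005,0.00])+[.2])
E
```

```text
tcp_pos: [0.4663, -0.1961, 0.0926]
contact_force: [-2.3, -0.9, 10.5]
tcp_pos: [0.4673, -0.1954, 0.092]
contact_force: [0.8, 0.3, -0.6]
grip_width: 0.0428
gripper_force: 0.0
clock: 23.45
tcp_pos: [0.4681, -0.1955, 0.2013]
orientation: [2.17, 2.271, 0.0]
contact_force: [0.5, 0.7, 0.6]
grip_width: 0.0424
gripper_force: 0.0
ball [0.04281333 0.00518978 0.14924461] [ 0.0334285  -0.00939199  0.13584799] [0.05799328 0.01556532 0.1564858 ]
tcp [ 0.4681 -0.1955  0.2013] yaw of tool y 2.61 tilt [ 0.0005 -0.0005]
tool shift /20mm [16.906  4.282  0.058]
```

```bash
python3 -m crank '[[0.945,0.238,0,0,0,0],[0.945,0.238,0,0,0,0],[0.945,0.238,0,0,0,0],[0.945,0.238,0,0,0,0],[0.945,0.238,0,0,0,0],[0.945,0.238,0,0,0,0],[0.945,0.238,0,0,0,0],[0.945,0.238,0,0,0,0],[0.945,0.238,0,0,0,0]]' 0 20|grep cl
python3 -m crank '[[0.945,0.238,0,0,0,0],[0.945,0.238,0,0,0,0],[0.945,0.238,0,0,0,0],[0.945,0.238,0,0,0,0],[0.945,0.238,0,0,0,0],[0.945,0.238,0,0,0,0],[0.945,0.238,0,0,0,0],[0.945,0.238,0,0,0,0],[0.945,0.238,0,0,0,0],[0,0,0,0,0,0],[0,0,0,0,0,0]]'
python3 - <<'E'
from h import *
o,M=frame('L'); goto(list(o+M@[-.005,0.002])+[.13])
grab('wrist','w3')
E
```

```text
clock: 24.35
clock: 25.45
tcp_pos: [0.5377, 0.1481, 0.2005]
orientation: [-2.167, -2.274, 0.001]
contact_force: [-0.5, -0.8, -0.1]
grip_width: -0.0
gripper_force: 0.0
tcp [0.5377 0.1481 0.2005] yaw of tool y 2.76 tilt [-0.0005 -0.0004]
tool shift /20mm [0.007 0.023 3.523]
```

View pics/w3.png

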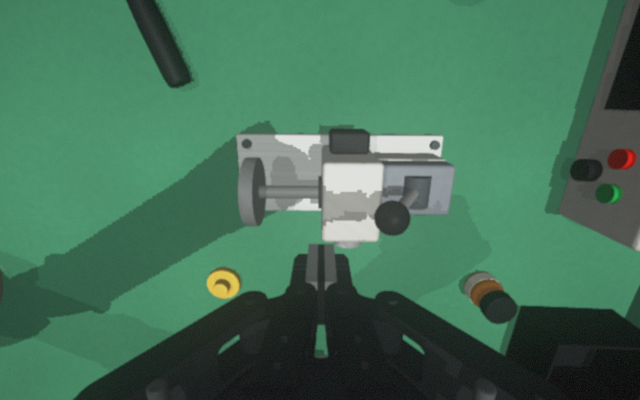

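The shut fingertips (col 322) sit over the housing, in front of the ball at (393,216). Lowering to 130 mm and pushing along the unit's +x.

```bash
python3 -m crank '[[0,0,0.6,0,0,0],[0,0,0.8,0,0,0],[0,0,0.8,0,0,0],[0,0,0.7,0,0,0],[0,0,0.6,0,0,0],[0,0,0,0,0,0],[0,0,0,0,0,0]]'|grep -E 'tcp|cont'
python3 -m crank '[[0,0.4,0,0,0,0],[0,0.4,0,0,0,0],[0,0.4,0,0,0,0],[0,0.4,0,0,0,0],[0,0.4,0,0,0,0],[0,0.4,0,0,0,0]]'|grep -E 'tcp|cont'
python3 -m crank '[[0,0.4,0,0,0,0],[0,0.4,0,0,0,0],[0,0.4,0,0,0,0],[0,0.4,0,0,0,0],[0,0.3,0,0,0,0],[0,0,0,0,0,0]]'|grep -E 'tcp|cont'
```

```text
tcp_pos: [0.5379, 0.1484, 0.1303]
contact_force: [-0.0, -0.3, -0.2]
tcp_pos: [0.5866, 0.1505, 0.1305]
contact_force: [-1.1, -1.3, 0.9]
tcp_pos: [0.6248, 0.1522, 0.1303]
contact_force: [-0.4, 0.1, -1.0]
```

```bash
python3 -m crank '[[0,0.2,0,0,0,0],[0,0.2,0,0,0,0],[0,0,0,0,0,0]]'|grep -E 'tcp|cont'
python3 -m crank '[[0,0.1,0,0,0,0],[0,0.1,0,0,0,0],[0,0,0,0,0,0]]'|grep -E 'tcp|cont'
```

```text
tcp_pos: [0.6323, 0.1525, 0.1305]
contact_force: [-0.1, -0.4, 0.4]
tcp_pos: [0.636, 0.1528, 0.1305]
contact_force: [-0.6, -0.9, -0.6]
```

```bash
python3 -m crank '[[0,0.1,0,0,0,0],[0,0.1,0,0,0,0],[0,0,0,0,0,0]]'|grep -E 'tcp|cont'
```

```text
tcp_pos: [0.6399, 0.153, 0.1304]
contact_force: [-1.5, -1.1, -1.1]
```

```bash
python3 -m crank '[[0,0.1,0,0,0,0],[0,0.1,0,0,0,0],[0,0,0,0,0,0]]'|grep -E 'tcp|cont'
```

```text
tcp_pos: [0.6406, 0.153, 0.1302]
contact_force: [-12.4, -1.7, 7.5]
```

```bash
python3 -m crank '[[0,0.1,0,0,0,0],[0,0.1,0,0,0,0],[0,0,0,0,0,0]]'|grep -E 'tcp|cont'
```

```text
tcp_pos: [0.6411, 0.1531, 0.13]
contact_force: [-23.4, -4.5, 14.4]
```

Firm stop reached. Backing off, lifting clear and checking.

```bash
python3 -m crank '[[0,-0.4,0,0,0,0],[0,-0.6,0,0,0,0],[0,-0.6,0,0,0,0],[0,-0.4,-0.4,0,0,0],[0,0,-1,0,0,0],[0,0,-1,0,0,0],[0,0,-1,0,0,0],[0,0,-1,0,0,0],[-1,-0.5,0,0,0,0],[-1,-0.5,0,0,0,0],[-1,-0.5,0,0,0,0],[-1,-0.5,0,0,0,0]]'|grep -E 'tcp|cont'
python3 -m crank '[[-1,-0.5,0,0,0,0],[-1,-0.5,0,0,0,0],[-1,-0.5,0,0,0,0],[0,0,0,0,0,0],[0,0,0,0,0,0]]'
python3 - <<'E'
from h import *
f=grab('side','s4'); cv2.imwrite('pics/s4c.png',cv2.resize(f['image'][130:330,180:420,::-1],None,fx=3,fy=3))
for n in('side','top'):
  f=grab(n,n+'5')
  for s in 'LR':
    Q=tounit(s,cloud(f)); q=Q[(Q[...,2]>.128)&(Q[...,2]<.17)&(Q[...,0]>.0)&(Q[...,0]<.16)&(abs(Q[...,1])<.03)]; print(n,s,len(q),q.size and q.mean(0).round(4))
E
```

```text
tcp_pos: [0.5715, 0.069, 0.2193]
contact_force: [0.2, -0.4, -0.4]
clock: 30.6
tcp_pos: [0.5448, 0.0084, 0.2192]
orientation: [2.17, 2.27, 0.002]
contact_force: [-0.7, 0.3, 0.7]
grip_width: 0.0002
gripper_force: 0.0
side L 77 [0.117  0.0035 0.1479]
side R 47 [0.0423 0.0075 0.147 ]
top L 75 [ 0.1212 -0.0022  0.1489]
top R 73 [0.046  0.0013 0.1498]
```

View pics/s4c.png

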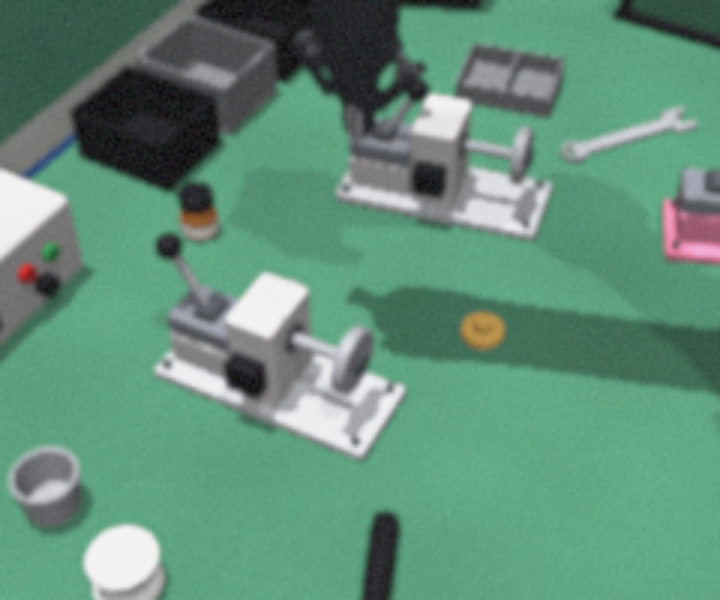

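The left lever is fully over, with its ball at crop px (168,245), 75 mm further along. The right lever hasn't moved, and the arm is touching nothing.

```bash
python3 -c "
from bench import r
print(r.hand_in())"
```

```text
the job is handed in; nothing more can be done
None
```

I checked both shafts, left then right, leaning about 10 N on each stop: float is about 14 mm on the left unit and 6 mm on the right, so I threw the left unit's lever fully over to its stop, left the right one's alone, and handed the job in at about 31 s.

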